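Index the portioning turntable to its next hole

ROBOT

A 6-joint arm with a two-finger parallel gripper is mounted at the origin on the work surface. World frame = base frame: x ahead of the robot, y to its left, z up, the work surface at z = 0. Lengths are in m, angles in degrees, forces in N, time in s.
With the tool pointing down it reaches from about 0.4 to 0.925 m from the base axis. Payload 3.4 kg.
Tool frame: the origin (TCP) lies at the very end of the fingers, on their centre line; the grasp point (between the pads) lies grip_depth behind it (grip_depth is the distance from the TCP to the grasp point, in m); y points along the fingers, z is the direction in which the jaws open and shut, and the axes are right-handed (so a half turn about y gives the same grasp; the last joint's range is limited). The gripper opens to 85 mm and grips with 20 to 120 N. Pads are 22 mm wide; open, the fingers measure 114 mm over their backs; the gripper's body (76 mm by 85 mm) begins 54 mm behind the grasp point. The pads swing forward as they close: fully open they stand 13 mm farther back than shut.
Start: joints at [60.705, 17.578, 86.31, -0, 76.112, -4.211], TCP at [0.244, 0.521, 0.231] pointing down, gripper open.
Joint ranges: [-179.03, 179.03], [-60, 130.46], [8.19, 133.38], [-81.62, 261.62], [5.75, 156.47], [-153.77, 153.77]. Speed limits (degrees/s): [147.25, 147.25, 180, 180, 180, 180].

INTERFACE

Orientations are given as a 3x3 rotation matrix whose columns are the frame's x, y, z axes.
In Python, from station import * gives the robot as it stands. The module is installed in compiled form; this text tells all that it offers.
- The arm moves only by the tool apply_moves, never from a script. Its argument "series" is a list of rows, each an object of numbers: "tx", "ty", "tz": the shift along the tool's x, y, z in cm; "yaw": the turn about the tool's y in degrees; "gripper": the finger opening in cm, from 0 to 8.54. A call has 1 to 8 rows; each row is the pose to reach, as a shift and turn from the pose commanded when the call began, along the tool's axes at that moment; what a row does not reach only later rows make up. A row lasts 1/8 s, in which the tool goes at most 62.5 mm and 10.7 degrees, less where a joint would pass 70% of its speed; a pose out of reach is approached as far as the arm can. A call with a gripper value outside its range is refused whole. The fingers move at their own pace and stop on an object; "newtons" is the grip in N (left out, the last holds). Time passes only in rows, so rows that repeat a pose let the fingers close. It gives the time, the measured TCP pose, the force and the opening at its end, in the units of the state.
- state(): the state, without advancing time (a new reading comes with each control period).
- camera(name): name is "scene" or "top"; returns the picture (400x640x3 uint8, red, green, blue); there is no depth.
- camera_info(name): a dict with "K" (3x3 intrinsics, pixels), "k1" (the pictures are not rectified: a ray, as slopes to the right and down, at radius r is drawn at 1 + k1 r^2 times it, then the intrinsics apply), "origin" and "rotation" of the camera in the world. Camera axes: x right, y down, z forward; pixel columns grow to the right and rows downward; lengths in m; the calibration is good to about 2 mm. A picture is of the moment at which its call begins. camera_info takes no time and is no camera call.
- sign_off(): hands the job in, once; it reports no verdict.
Trained networks look in the newest picture that a camera, given by its name, has taken for a name from the list of things; names that differ only in an ending like _2 or _b are one class to them, and where a whole thing is asked for, a point or a joint stands for the part that bears it (a point fixed in the world has none). Each returns a list of dicts, best first, with "conf" (0 to 1); they miss things now and then, are a little off and sometimes report something else, mostly with a low value. They report only what shows in the picture. A call takes as long as a camera call. They do not tell look-alikes from the thing itself.
- search_frame(camera, query): "at" ([x, y, z] in m, in world coordinates, good to about 4 mm: the middle of the surface that is visible of it).
- regions_of(camera, query): "region" (400x640 bool, what is visible of it).
The state is a dict: "time": time; "joint_positions": joint angles; "qvel": joint speeds; "effort": joint torques, N m; "eef_pos": TCP position; "tcp_rot": TCP orientation; "ft_force": force on the tool from outside, world axes, zero at the start; "ft_torque": the same for the moment, N m; "opening": finger opening in m.
Only numpy, scipy, OpenCV 4.12 (cv2) and the standard library are available. Lean on these libraries where they do the work, as an engineer would, in place of code of your own. Each camera call takes 0.05 s, during which the arm holds its last target. There are 200 camera calls.

TASK

Move the dessert turntable on by one hole, anticlockwise as seen from above: with closed fingertips press the dished black plunger cap down, push it round while it is pressed, and let it spring fully up again in the next hole, not beyond it. Only press and push the cap: do not touch the bowls on the turntable or disturb the bottle, and finish clear of everything.

Things in the scene. Friction and masses are not known exactly. Their poses are not given: they have to be found in the camera images.
- indexer: the fixed base of the turntable, 364 mm across; origin on the bench under the turntable's axis, z up, its x axis points at the plunger's starting hole. A flat aluminium index ring (148 to 178 mm from the axis, top 42 mm above the bench, 8 mm thick) has six slots 60 degrees apart, at 0, 60, 120... degrees anticlockwise from its x axis
- disc (a joint): angle of the round steel disc (290 mm across, top 42 mm above the bench) on the base, rad; 0 at the start, locked in its starting hole; grows anticlockwise seen from above; the next hole is at 1.047. It turns stiffly (about 2 N at the plunger) and stays where it is left. It carries the plunger and the bowls round with it
- plunger (a joint): how far the plunger is pressed down, m; 0 up and locked, 0.014 at its stop; spring 5 N to start, 10 N at the stop. The disc turns only when it is pressed at least 9 mm. Let go between holes it rises to about 8 mm, its 9 mm wide round-topped brass lug rubbing under the ring, and snaps up under the next 13 mm slot if moved there slowly (under 20 mm/s) and not held down
- cap (a point): centre of the floor of the black dished plunger cap, where to press. The cap stands on a vertical stem 110 mm from the disc's axis; its floor is 100 mm above the bench when up, and the round dish is 62 mm wide inside, 72 mm outside, with a rim 18 mm higher than the floor, so that fingertips inside it can push it along. It goes down with the plunger and round with the disc
- disc_center (a point): centre of the disc's top face, on the turning axis, 42 mm above the bench; turns with the disc
- next_hole (a point): centre of the next slot in the index ring (163 mm from the axis, on the ring's top face). When the plunger is in it the cap lies on the straight line from the axis to this point, 110 mm from the axis
- bowl1: loose small teal dessert bowl, 80 mm across, 42 mm high, standing on the disc, 98 mm from its axis and about 120 degrees anticlockwise of the cap; origin at the centre of its underside
- bowl2: a bowl like bowl1, about 180 degrees from the cap
- bowl3: a bowl like bowl1, about 240 degrees anticlockwise of the cap
- bottle: loose plain white bottle, 60 mm across and 160 mm high, standing on the bench beside the turntable; origin at the centre of its underside
There are look-alikes about, which are no part of the job. Of the things that look like the bottle, the smaller one is meant.

How it is judged:
By the outcome, as a careful person would: the job done as asked, in the order asked, and still so for the second after the job is handed in, with the robot touching nothing.
It also fails if it takes over 48 s, if anything falls off the work surface, if the arm or the gripper's body presses on something with over 40 N, if the wrist force passes 120 N, or if a joint passes its speed limit or range.

## Working session

There is one attempt and no reset: what is moved stays moved. The work goes in short steps, Python scripts to look and compute and a tool call to move; the robot and the scene stay as the last step left them, time stands still between calls to the robot, and variables do not carry over. Pictures are saved under pics/ and viewed, about 8 in all and at most 12, crops included, and the job is handed in when it is done.

Besides the shell and the picture viewer there is one more tool, called after ">>>" as name(argument=value, ...) on one line, values as JSON. apply_moves: Moves the arm, as the interface text tells. Its arguments: {"type":"object","properties":{"series":{"type":"array"},"newtons":{"type":"number"}},"required":["series"]}

```bash
mkdir -p pics
python3 - <<'E'
from station import *
import cv2,numpy as np
for c in("scene","top"):
    cv2.imwrite(f"pics/{c}0.png",camera(c)[:,:,::-1])
    i=camera_info(c);print(c,i)
    for q in("cap","disc_center","next_hole","indexer","bottle","bowl1"):
        print(q,[(np.round(d["at"],3).tolist(),round(d["conf"],2)) for d in search_frame(c,q)])
s=state();print(s)
E
```

```text
scene {'K': array([[507.52183262,   0.        , 314.12121885],
       [  0.        , 507.52183262, 203.94441091],
       [  0.        ,   0.        ,   1.        ]]), 'k1': -0.1398018236542585, 'origin': array([1.1391046 , 0.58631822, 0.8490745 ]), 'rotation': array([[-0.62111887,  0.57518217, -0.53233149],
       [ 0.78361295,  0.44475444, -0.43375597],
       [-0.0127319 , -0.68655586, -0.72696557]])}
cap [([0.582, 0.031, 0.106], 0.77)]
disc_center [([0.617, -0.038, 0.042], 0.6), ([0.709, -0.107, 0.07], 0.57)]
next_hole [([0.644, -0.019, 0.041], 0.79)]
indexer [([0.646, -0.018, 0.043], 0.7)]
bottle [([0.579, 0.468, 0.122], 0.87), ([0.46, 0.466, 0.12], 0.83)]
bowl1 [([0.538, -0.155, 0.072], 0.94), ([0.709, -0.107, 0.072], 0.79), ([0.643, -0.185, 0.067], 0.74)]
top {'K': array([[367.80964683,   0.        , 323.95316681],
       [  0.        , 367.80964683, 201.25016075],
       [  0.        ,   0.        ,   1.        ]]), 'k1': 0.009191026449249245, 'origin': array([0.50147404, 0.15233718, 0.91386378]), 'rotation': array([[-0.01528624, -0.99497167,  0.09898335],
       [-0.99984604,
[... 520 characters left out ...]
,
        7.61122505e+01, -4.21059425e+00]), 'qvel': array([ 1.48367428e-02,  8.76128639e-02, -2.67460037e-02,  7.22128572e-05,
        3.07105934e-02, -2.01224754e-02]), 'effort': array([ 7.94811185e-04, -4.57304227e+01, -2.52282536e+01, -4.28639498e-05,
        7.80945848e-04, -1.97140361e-05]), 'eef_pos': array([0.24381411, 0.52075793, 0.23133792]), 'tcp_rot': array([[ 9.05680574e-01,  5.33697868e-05,  4.23960724e-01],
       [-4.23960725e-01,  2.29567324e-05,  9.05680574e-01],
       [ 3.86032262e-05, -9.99999998e-01,  4.34181601e-05]]), 'ft_force': array([-0.31549183, -0.63245015,  0.15140283]), 'ft_torque': array([-0.00496969, -0.00651933,  0.06390855]), 'opening': 0.08540406438836279}
```

View pics/top0.png

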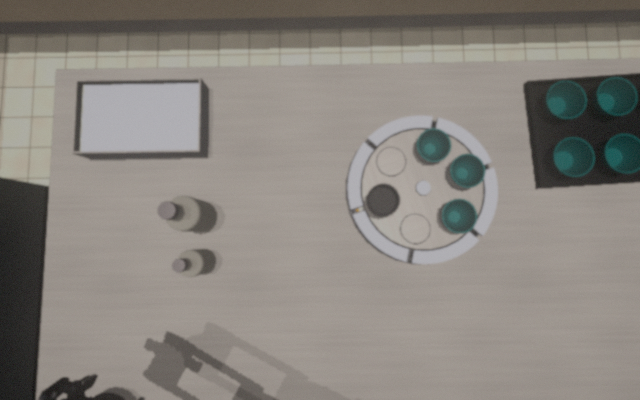

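View pics/scene0.png

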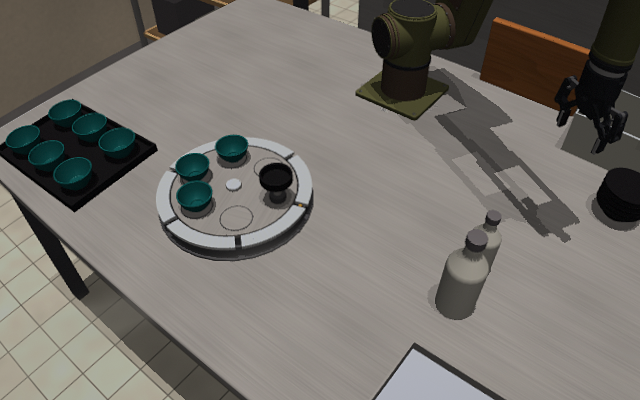

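The top view shows the turntable with its centre near (423,188), the cap at (383,201) over the slot at (357,210), and the next slot anticlockwise at (410,256). bowl1 is at (458,216). The two bottles are at (188,264) and (183,212), and the smaller one, (188,264), is the one meant. Both are far from the work. I'll rectify the ring plane next to fit the axis and slots.

```bash
cat > h.py <<'E'
import numpy as np,cv2
from station import *
def proj(c,P):
    i=camera_info(c);p=(np.asarray(P,float)-i["origin"])@i["rotation"]
    s=p[...,:2]/p[...,2:];r2=(s**2).sum(-1,keepdims=True);s=s*(1+i["k1"]*r2)
    return (s*i["K"][0,0]+i["K"][:2,2]).astype(np.float32)
def rect(c,img,z,x0,y0,half,mm=0.001):
    n=int(2*half/mm)
    a=(np.arange(n)-n/2)*mm
    X,Y=np.meshgrid(x0-a,y0-a,indexing="ij")   # row down = -x, col right = -y
    m=proj(c,np.stack([X,Y,0*X+z],-1))
    return cv2.remap(img,m[...,0],m[...,1],cv2.INTER_CUBIC)
E
python3 - <<'E'
from h import *
from scipy.ndimage import map_coordinates
from scipy.optimize import minimize
for c in("top","scene"):
    img=cv2.imread(f"pics/{c}0.png"); g=img.max(2).astype(np.float32)
    samp=lambda P:map_coordinates(g,proj(c,P)[...,::-1].reshape(-1,2).T,order=1)
    a=np.linspace(0,2*np.pi,360,endpoint=False)
    def circ(x,y,r,z=.042):return np.stack([x+r*np.cos(a),y+r*np.sin(a),0*a+z],-1)
    # ring bright between 150..176; contrast to 180..186 and 146
    def f(p): return -(np.mean([samp(circ(*p,r)).mean() for r in(.152,.163,.175)])-np.mean([samp(circ(*p,r)).mean() for r in(.146,.1465,.181,.184)]))
    best=min(((f((x,y)),x,y) for x in np.arange(.58,.64,.004) for y in np.arange(-.08,-.02,.004)))
    s=minimize(f,best[1:],method="Nelder-Mead",options=dict(initial_simplex=[best[1:],(best[1]+.003,best[2]),(best[1],best[2]+.003)]))
    x,y=s.x
    prof=np.mean([samp(circ(x,y,r)) for r in(.153,.158,.163,.168,.173)],0)
    fold=prof.reshape(6,60).mean(0); d=np.clip(np.median(fold)-fold-5,0,None)
    th=np.angle((d*np.exp(1j*np.arange(60)*np.pi/30)).sum())*30/np.pi
    print(c,s.x,s.fun,"slot phase",th, "dark",np.where(prof<np.median(prof)-25)[0])
    cv2.imwrite(f"pics/r_{c}.png",rect(c,img,.042,x,y,.2))
    for q in("cap",): print([d["at"] for d in search_frame(c,q)])
a=np.hstack([cv2.imread("pics/r_top.png"),cv2.imread("pics/r_scene.png")]);cv2.circle(a,(200,200),178,(0,0,255),1);cv2.circle(a,(600,200),178,(0,0,255),1)
cv2.imwrite("pics/r.png",a)
E
```

```text
top [ 0.61667432 -0.07597793] -31.911239624023438 slot phase -12.342884212746995 dark [ 46  47  48  49  50 106 107 108 109 166 167 168 169 170 226 227 228 229
 230 285 286 287 288 289 290 291 292 346 347 348 349 350]
[[0.5793, 0.0261, 0.1014]]
scene [ 0.61692407 -0.07529547] -65.62096405029297 slot phase -14.862753858667503 dark [ 46  47  48  49  50 105 106 107 108 109 110 165 166 167 168 169 170 212
 213 214 215 216 217 218 219 220 221 222 223 224 225 226 227 228 229 230
 231 232 233 234 235 236 237 238 239 240 241 242 260 261 262 263 264 265
 266 267 268 269 270 271 272 273 274 275 276 277 278 279 280 281 282 283
 284 285 286 287 288 289 290 345 346 347 348 349 350]
[[0.582, 0.0309, 0.1057]]
```

View pics/r.png

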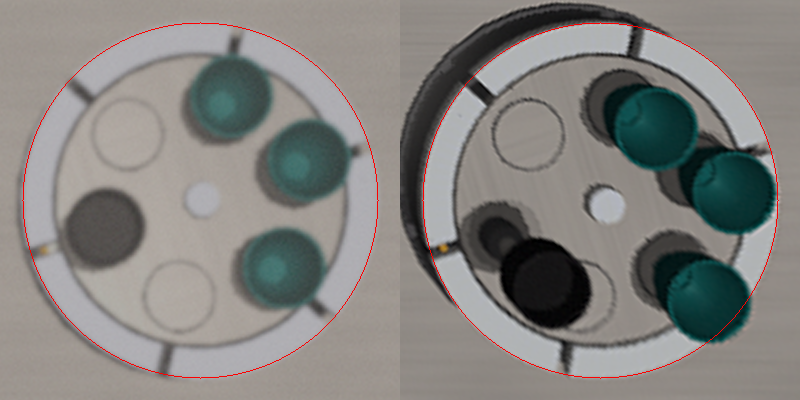

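Both cameras agree: the axis is at about (0.617,-0.0757), the starting slot (brass lug visible) at 108° world, and the next one at 168°. That puts the cap at (0.583,0.029,0.100) and its goal at (0.509,-0.053). The fitted circle matches the ring in both halves of the picture. Moving above the cap with the fingers closed.

>>> apply_moves(series=[{"tx":5,"tz":-3,"gripper":0},{"tx":10,"tz":-6,"gripper":0},{"tx":15,"tz":-9,"gripper":0},{"tx":20,"tz":-12,"gripper":0},{"tx":25,"tz":-14.7,"gripper":0},{"tx":30,"tz":-17.6,"gripper":0},{"tx":35,"tz":-20.5,"gripper":0},{"tx":40,"tz":-23.4,"gripper":0}], newtons=60)

```text
invalid input at $.series[0]: expected keys tx, ty, tz, yaw, gripper
```

>>> apply_moves(series=[{"tx":4,"tz":-2.3,"gripper":0},{"tx":8,"tz":-4.6,"ty":2,"gripper":0},{"tx":11.6,"tz":-6.8,"ty":5,"gripper":0},{"tx":11.6,"tz":-6.8,"ty":8,"gripper":0},{"tx":11.6,"tz":-6.8,"ty":8,"gripper":0},{"tx":11.6,"tz":-6.8,"ty":8,"gripper":0}])

```text
invalid input at $.series[0]: expected keys tx, ty, tz, yaw, gripper
```

>>> apply_moves(series=[{"tx":5,"ty":0,"tz":-3,"yaw":0,"gripper":0},{"tx":10,"ty":0,"tz":-6,"yaw":0,"gripper":0},{"tx":15,"ty":0,"tz":-9,"yaw":0,"gripper":0},{"tx":20,"ty":0,"tz":-12,"yaw":0,"gripper":0},{"tx":25,"ty":0,"tz":-14.7,"yaw":0,"gripper":0},{"tx":30,"ty":0,"tz":-17.6,"yaw":0,"gripper":0},{"tx":35,"ty":0,"tz":-20.5,"yaw":0,"gripper":0},{"tx":40,"ty":0,"tz":-23.4,"yaw":0,"gripper":0}], newtons=60)

```text
time: 1.8
eef_pos: [0.5079, 0.1376, 0.2316]
tcp_rot: [[0.906, 0.001, 0.424], [-0.424, 0.0, 0.906], [0.001, -1.0, 0.001]]
ft_force: [0.9, 0.8, 0.6]
opening: -0.0
```

>>> apply_moves(series=[{"tx":4,"ty":0,"tz":-2.3,"yaw":0,"gripper":0},{"tx":8,"ty":2,"tz":-4.6,"yaw":0,"gripper":0},{"tx":11.6,"ty":5,"tz":-6.8,"yaw":0,"gripper":0},{"tx":11.6,"ty":8,"tz":-6.8,"yaw":0,"gripper":0},{"tx":11.6,"ty":8,"tz":-6.8,"yaw":0,"gripper":0},{"tx":11.6,"ty":8,"tz":-6.8,"yaw":0,"gripper":0}])

```text
time: 2.55
eef_pos: [0.5835, 0.0288, 0.1522]
tcp_rot: [[0.906, 0.001, 0.424], [-0.424, 0.0, 0.906], [0.001, -1.0, 0.0]]
ft_force: [1.0, -0.8, 0.9]
opening: -0.0003
```

Run:
```python
from h import *
a=camera("top");b=camera("scene")
def crop(i,u,v):return cv2.resize(i[v-65:v+65,u-65:u+65,::-1],(400,400),interpolation=cv2.INTER_CUBIC)
cv2.imwrite("pics/above.png",np.hstack([crop(a,385,200),crop(b,275,180)]))
s=state();print(s["time"],s["eef_pos"],s["ft_force"],s["opening"],s["tcp_rot"].round(3).tolist())
for c in("top","scene"):print([(d["at"],d["conf"]) for d in search_frame(c,"cap")])
```

```text
2.65 [0.58399175 0.02906414 0.15299003] [ 0.27905664 -0.24156849 -0.18165466] -3.6647269745418625e-05 [[0.906, 0.003, 0.423], [-0.423, -0.0, 0.906], [0.003, -1.0, 0.001]]
[([0.5687, 0.0508, 0.0998], 0.81)]
[([0.5835, 0.03, 0.1037], 0.76)]
```

View pics/above.png

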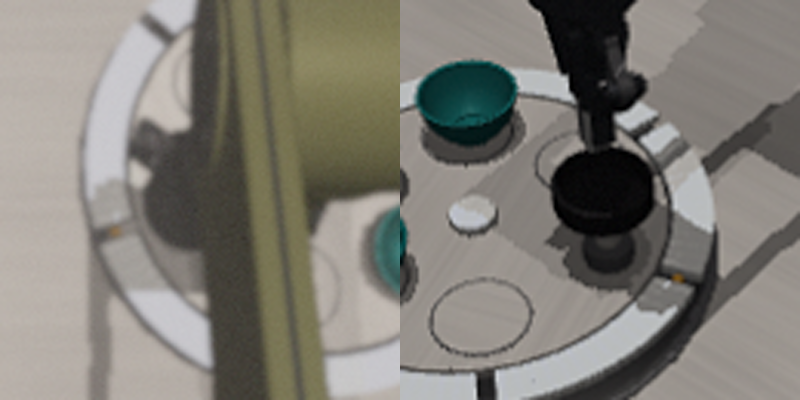

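The right half shows the fingertips right over the dish. The arm hides the cap in the left half. Descending and pressing to about 12.5 mm.

>>> apply_moves(series=[{"tx":0,"ty":2.5,"tz":0,"yaw":0,"gripper":0},{"tx":0,"ty":4.5,"tz":0,"yaw":0,"gripper":0},{"tx":0,"ty":5.0,"tz":0,"yaw":0,"gripper":0},{"tx":0,"ty":5.4,"tz":0,"yaw":0,"gripper":0},{"tx":0,"ty":5.7,"tz":0,"yaw":0,"gripper":0},{"tx":0,"ty":5.7,"tz":0,"yaw":0,"gripper":0}])

```text
time: 3.5
eef_pos: [0.5839, 0.029, 0.0953]
tcp_rot: [[0.906, 0.002, 0.424], [-0.424, 0.001, 0.906], [0.001, -1.0, 0.002]]
ft_force: [-1.0, 3.5, 4.9]
opening: 0.0004
```

>>> apply_moves(series=[{"tx":0,"ty":0.3,"tz":0,"yaw":0,"gripper":0},{"tx":0,"ty":0.6,"tz":0,"yaw":0,"gripper":0},{"tx":0,"ty":0.8,"tz":0,"yaw":0,"gripper":0},{"tx":0,"ty":0.8,"tz":0,"yaw":0,"gripper":0}])

```text
time: 4.0
eef_pos: [0.584, 0.029, 0.0876]
tcp_rot: [[0.906, 0.002, 0.424], [-0.424, 0.001, 0.906], [0.002, -1.0, 0.002]]
ft_force: [-2.0, 3.0, 7.2]
opening: 0.0001
```

Run:
```python
from h import *
s=state();R=s["tcp_rot"];print(s["time"],s["eef_pos"],s["ft_force"])
p0=np.array([.583,.029]);C=np.array([.6168,-.0757]);r0=(np.array([.5828,.0289])-C)
for a in range(2,62,2):
    t=np.radians(a);d=np.array([[np.cos(t),-np.sin(t)],[np.sin(t),np.cos(t)]])@r0-r0
    v=R.T@np.array([*d,0])*100;print(a,v.round(2))
```

```text
4.0 [0.58396107 0.02900841 0.08761977] [-2.0030331   3.00022865  7.22296326]
2 [-0.28 -0.   -0.27]
4 [-0.54 -0.   -0.54]
6 [-0.8  -0.   -0.83]
8 [-1.04 -0.   -1.12]
10 [-1.28 -0.   -1.43]
12 [-1.51 -0.01 -1.74]
14 [-1.72 -0.01 -2.06]
16 [-1.92 -0.01 -2.38]
18 [-2.11 -0.01 -2.72]
20 [-2.29 -0.01 -3.05]
22 [-2.46 -0.01 -3.4 ]
24 [-2.62 -0.01 -3.75]
26 [-2.76 -0.01 -4.11]
28 [-2.89 -0.01 -4.47]
30 [-3.01 -0.01 -4.83]
32 [-3.11 -0.01 -5.2 ]
34 [-3.21 -0.01 -5.58]
36 [-3.29 -0.02 -5.95]
38 [-3.35 -0.02 -6.33]
40 [-3.4  -0.02 -6.71]
42 [-3.44 -0.02 -7.09]
44 [-3.47 -0.02 -7.47]
46 [-3.48 -0.02 -7.86]
48 [-3.48 -0.02 -8.24]
50 [-3.47 -0.02 -8.63]
52 [-3.44 -0.02 -9.01]
54 [-3.4  -0.02 -9.39]
56 [-3.35 -0.02 -9.77]
58 [ -3.28  -0.02 -10.15]
60 [ -3.2   -0.02 -10.52]
```

>>> apply_moves(series=[{"tx":-0.28,"ty":0,"tz":-0.27,"yaw":0,"gripper":0},{"tx":-0.54,"ty":0,"tz":-0.54,"yaw":0,"gripper":0},{"tx":-0.8,"ty":0,"tz":-0.83,"yaw":0,"gripper":0},{"tx":-1.04,"ty":0,"tz":-1.12,"yaw":0,"gripper":0},{"tx":-1.28,"ty":0,"tz":-1.43,"yaw":0,"gripper":0},{"tx":-1.51,"ty":0,"tz":-1.74,"yaw":0,"gripper":0},{"tx":-1.72,"ty":0,"tz":-2.06,"yaw":0,"gripper":0},{"tx":-1.92,"ty":0,"tz":-2.38,"yaw":0,"gripper":0}])

```text
time: 5.0
eef_pos: [0.5581, 0.0149, 0.0882]
tcp_rot: [[0.906, 0.006, 0.424], [-0.424, -0.0, 0.906], [0.005, -1.0, 0.002]]
ft_force: [1.2, 0.5, 7.8]
opening: -0.0
```

Run:
```python
from h import *
b=camera("scene");s=state();print(s["time"],s["eef_pos"],s["ft_force"])
x,y=.6168,-.0757
cv2.imwrite("pics/turn1.png",np.hstack([rect("scene",b[:,:,::-1].copy(),.042,x,y,.2), rect("top",camera("top")[:,:,::-1].copy(),.042,x,y,.2)]))
for q in("cap","bowl1"):print([(d["at"],d["conf"]) for d in search_frame("scene",q)])
```

```text
5.05 [0.55727657 0.01445397 0.08810016] [-0.03633045 -0.11265015  6.49801371]
[([0.5701, 0.03, 0.0967], 0.68)]
[([0.6659, -0.1699, 0.0697], 0.83), ([0.7081, -0.0851, 0.0712], 0.81), ([0.5583, -0.17, 0.0679], 0.59)]
```

View pics/turn1.png

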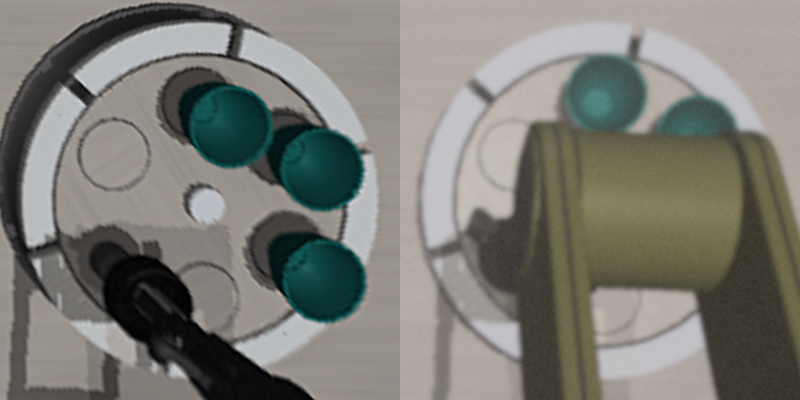

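The disc has turned about 13° with the cap, bowls riding along, and the pressed height holds at 12 mm. Continuing round the arc.

>>> apply_moves(series=[{"tx":-0.19,"ty":0,"tz":-0.34,"yaw":0,"gripper":0},{"tx":-0.37,"ty":0,"tz":-0.67,"yaw":0,"gripper":0},{"tx":-0.54,"ty":0,"tz":-1.02,"yaw":0,"gripper":0},{"tx":-0.7,"ty":0,"tz":-1.37,"yaw":0,"gripper":0},{"tx":-0.84,"ty":0,"tz":-1.73,"yaw":0,"gripper":0},{"tx":-0.97,"ty":0,"tz":-2.09,"yaw":0,"gripper":0},{"tx":-1.09,"ty":0,"tz":-2.45,"yaw":0,"gripper":0},{"tx":-1.19,"ty":0,"tz":-2.82,"yaw":0,"gripper":0}])

```text
time: 6.2
eef_pos: [0.5352, -0.0058, 0.0881]
tcp_rot: [[0.906, 0.005, 0.424], [-0.424, -0.001, 0.906], [0.005, -1.0, 0.002]]
ft_force: [0.2, 1.8, 7.9]
opening: -0.0001
```

>>> apply_moves(series=[{"tx":-0.1,"ty":0,"tz":-0.38,"yaw":0,"gripper":0},{"tx":-0.18,"ty":0,"tz":-0.75,"yaw":0,"gripper":0},{"tx":-0.24,"ty":0,"tz":-1.13,"yaw":0,"gripper":0},{"tx":-0.29,"ty":0,"tz":-1.51,"yaw":0,"gripper":0},{"tx":-0.33,"ty":0,"tz":-1.89,"yaw":0,"gripper":0},{"tx":-0.36,"ty":0,"tz":-2.27,"yaw":0,"gripper":0},{"tx":-0.37,"ty":0,"tz":-2.66,"yaw":0,"gripper":0},{"tx":-0.37,"ty":0,"tz":-2.66,"yaw":0,"gripper":0}])

```text
time: 7.2
eef_pos: [0.5202, -0.0289, 0.088]
tcp_rot: [[0.906, 0.005, 0.424], [-0.424, -0.002, 0.906], [0.005, -1.0, 0.0]]
ft_force: [0.2, -0.5, 7.6]
opening: -0.0001
```

```bash
cat >> h.py <<'E'
C=np.array([.6168,-.0757])
B0=np.array([[.538,-.155],[.709,-.107],[.643,-.185]])   # bowl detections, scene, at 0 deg
ang=lambda P:np.degrees(np.arctan2(*(np.asarray(P)[...,:2]-C).T[::-1]))
def look(tag=None):
    from scipy.optimize import minimize_scalar
    b=camera("scene");s=state();print("t",s["time"],s["eef_pos"].round(4),s["ft_force"].round(1),"tcp ang",round(float(ang(s["eef_pos"]))-108,1))
    for q in("cap","bowl1"):print(q,[(np.round(d["at"],3).tolist(),round(float(ang(d["at"]))%360-108,1),d["conf"]) for d in search_frame("scene",q)])
    if tag:cv2.imwrite(f"pics/{tag}.png",cv2.resize(b[100:270,130:345,::-1],(800,632))[:600])
E
python3 -c "
from h import *;print(ang(B0)%360-108);look('turn2')"
```

```text
[117.18120047 233.24870874 175.47987121]
t 7.25 [ 0.5203 -0.0289  0.0879] [ 0.6 -0.7  7.6] tcp ang 46.1
cap [([0.528, -0.013, 0.093], 36.9, 0.79)]
bowl1 [([0.693, -0.036, 0.069], -80.7, 0.84), ([0.606, -0.188, 0.071], 156.6, 0.66), ([0.701, -0.133, 0.066], 217.7, 0.63)]
```

View pics/turn2.png

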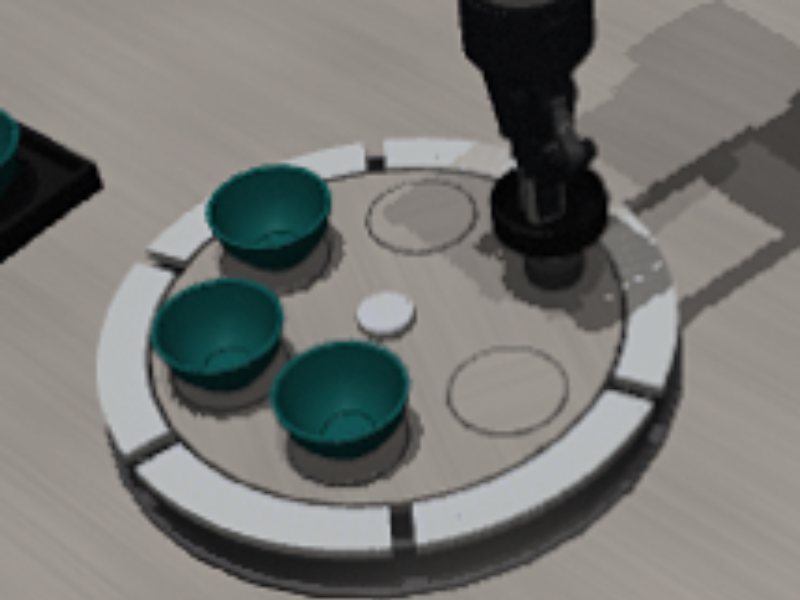

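The disc is now at about 42° and the TCP leads at 46°. Lifting the tips off the floor but keeping them inside the rim, so the plunger rides under the ring, then pushing slowly.

>>> apply_moves(series=[{"tx":0,"ty":-0.8,"tz":0,"yaw":0,"gripper":0},{"tx":0,"ty":-1.5,"tz":0,"yaw":0,"gripper":0},{"tx":0,"ty":-1.5,"tz":0,"yaw":0,"gripper":0},{"tx":0,"ty":-1.5,"tz":-0.19,"yaw":0,"gripper":0},{"tx":0,"ty":-1.5,"tz":-0.38,"yaw":0,"gripper":0},{"tx":0.01,"ty":-1.5,"tz":-0.58,"yaw":0,"gripper":0},{"tx":0.01,"ty":-1.5,"tz":-0.77,"yaw":0,"gripper":0},{"tx":0.01,"ty":-1.5,"tz":-0.77,"yaw":0,"gripper":0}])

```text
time: 8.35
eef_pos: [0.515, -0.0351, 0.1012]
tcp_rot: [[0.906, -0.0, 0.424], [-0.424, -0.0, 0.906], [-0.0, -1.0, -0.0]]
ft_force: [-0.3, -0.8, -0.3]
opening: -0.0002
```

```bash
python3 -c "
from h import *;look()"
```

```text
t 8.4 [ 0.515  -0.035   0.1013] [-0.3 -0.4  0.8] tcp ang 50.2
cap [([0.522, -0.018, 0.097], 40.6, 0.93)]
bowl1 [([0.699, -0.133, 0.069], 217.0, 0.77), ([0.695, -0.036, 0.071], -81.4, 0.69), ([0.607, -0.188, 0.07], 156.9, 0.61), ([0.598, -0.034, 0.042], 6.3, 0.21)]
```

>>> apply_moves(series=[{"tx":0.01,"ty":-0.1,"tz":-0.1,"yaw":0,"gripper":0},{"tx":0.02,"ty":-0.1,"tz":-0.19,"yaw":0,"gripper":0},{"tx":0.02,"ty":-0.1,"tz":-0.29,"yaw":0,"gripper":0},{"tx":0.03,"ty":-0.1,"tz":-0.38,"yaw":0,"gripper":0},{"tx":0.04,"ty":-0.1,"tz":-0.48,"yaw":0,"gripper":0},{"tx":0.05,"ty":-0.1,"tz":-0.57,"yaw":0,"gripper":0},{"tx":0.06,"ty":-0.1,"tz":-0.67,"yaw":0,"gripper":0},{"tx":0.07,"ty":-0.1,"tz":-0.76,"yaw":0,"gripper":0}])

```text
time: 9.5
eef_pos: [0.5129, -0.0411, 0.1023]
tcp_rot: [[0.905, 0.001, 0.425], [-0.425, 0.002, 0.905], [-0.0, -1.0, 0.002]]
ft_force: [1.4, 5.4, -0.6]
opening: 0.0005
```

>>> apply_moves(series=[{"tx":0.01,"ty":0,"tz":-0.1,"yaw":0,"gripper":0},{"tx":0.03,"ty":0,"tz":-0.19,"yaw":0,"gripper":0},{"tx":0.04,"ty":0,"tz":-0.28,"yaw":0,"gripper":0},{"tx":0.05,"ty":0,"tz":-0.38,"yaw":0,"gripper":0},{"tx":0.07,"ty":0,"tz":-0.48,"yaw":0,"gripper":0},{"tx":0.08,"ty":0,"tz":-0.57,"yaw":0,"gripper":0},{"tx":0.1,"ty":0,"tz":-0.67,"yaw":0,"gripper":0},{"tx":0.12,"ty":0,"tz":-0.76,"yaw":0,"gripper":0}])

```text
time: 10.5
eef_pos: [0.5115, -0.0483, 0.1025]
tcp_rot: [[0.905, 0.002, 0.424], [-0.424, 0.002, 0.905], [0.001, -1.0, 0.003]]
ft_force: [3.5, 6.4, -0.5]
opening: -0.0001
```

```bash
python3 -c "
from h import *;look('turn3')"
```

```text
t 10.55 [ 0.5115 -0.0484  0.1025] [ 2.3  4.1 -0.9] tcp ang 57.5
cap []
bowl1 [([0.705, -0.124, 0.068], 223.3, 0.96), ([0.69, -0.03, 0.071], -76.2, 0.96), ([0.612, -0.188, 0.07], 159.8, 0.57)]
```

View pics/turn3.png

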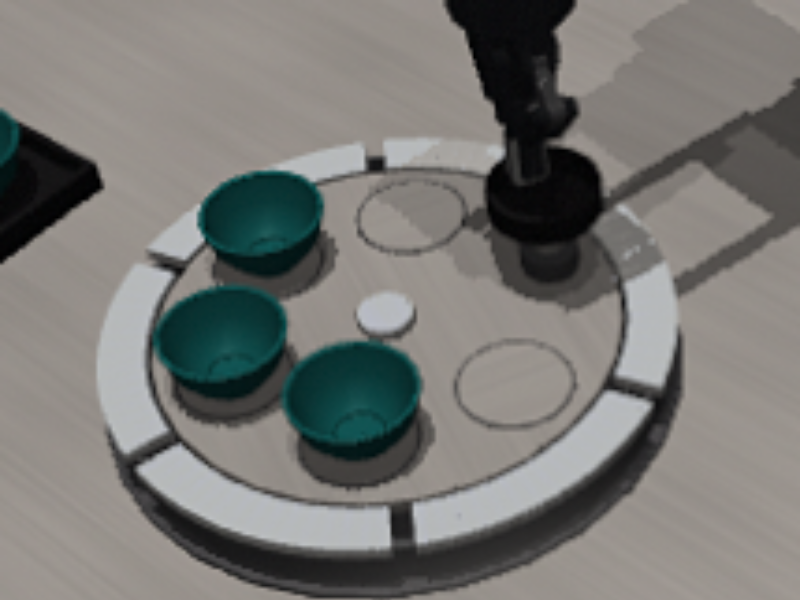

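The disc is at about 47°, with the rim pushed by about 6 N at a TCP angle of 58°. Carrying on slowly.

>>> apply_moves(series=[{"tx":0.02,"ty":0,"tz":-0.09,"yaw":0,"gripper":0},{"tx":0.04,"ty":0,"tz":-0.18,"yaw":0,"gripper":0},{"tx":0.06,"ty":0,"tz":-0.28,"yaw":0,"gripper":0},{"tx":0.08,"ty":0,"tz":-0.37,"yaw":0,"gripper":0},{"tx":0.1,"ty":0,"tz":-0.46,"yaw":0,"gripper":0},{"tx":0.13,"ty":0,"tz":-0.56,"yaw":0,"gripper":0},{"tx":0.15,"ty":0,"tz":-0.65,"yaw":0,"gripper":0},{"tx":0.17,"ty":0,"tz":-0.74,"yaw":0,"gripper":0}])

```text
time: 11.65
eef_pos: [0.5103, -0.0558, 0.1026]
tcp_rot: [[0.905, 0.003, 0.424], [-0.424, 0.002, 0.905], [0.002, -1.0, 0.003]]
ft_force: [3.9, 6.5, -1.5]
opening: 0.0002
```

>>> apply_moves(series=[{"tx":0.03,"ty":0,"tz":-0.09,"yaw":0,"gripper":0},{"tx":0.06,"ty":0,"tz":-0.18,"yaw":0,"gripper":0},{"tx":0.08,"ty":0,"tz":-0.27,"yaw":0,"gripper":0},{"tx":0.11,"ty":0,"tz":-0.36,"yaw":0,"gripper":0},{"tx":0.14,"ty":0,"tz":-0.45,"yaw":0,"gripper":0},{"tx":0.17,"ty":0,"tz":-0.54,"yaw":0,"gripper":0}])

```text
time: 12.4
eef_pos: [0.5097, -0.0615, 0.1027]
tcp_rot: [[0.905, 0.003, 0.424], [-0.424, 0.002, 0.905], [0.002, -1.0, 0.003]]
ft_force: [3.3, 5.8, -0.1]
opening: 0.0002
```

```bash
python3 -c "
from h import *;look()"
```

```text
t 12.45 [ 0.5097 -0.0617  0.1027] [2.7 3.7 0.3] tcp ang 64.6
cap [([0.519, -0.038, 0.098], 50.8, 0.8), ([0.629, -0.028, 0.043], -31.8, 0.26)]
bowl1 [([0.707, -0.114, 0.069], 229.0, 0.86), ([0.681, -0.022, 0.072], -68.1, 0.8)]
```

>>> apply_moves(series=[{"tx":0.03,"ty":0,"tz":-0.09,"yaw":0,"gripper":0},{"tx":0.06,"ty":0,"tz":-0.18,"yaw":0,"gripper":0},{"tx":0.09,"ty":0,"tz":-0.27,"yaw":0,"gripper":0},{"tx":0.12,"ty":0,"tz":-0.36,"yaw":0,"gripper":0}])

```text
time: 13.05
eef_pos: [0.5094, -0.0653, 0.1028]
tcp_rot: [[0.905, 0.004, 0.424], [-0.424, 0.002, 0.905], [0.003, -1.0, 0.003]]
ft_force: [4.0, 5.6, 0.6]
opening: -0.0001
```

>>> apply_moves(series=[{"tx":0.04,"ty":0,"tz":-0.09,"yaw":0,"gripper":0},{"tx":0.07,"ty":0,"tz":-0.18,"yaw":0,"gripper":0}])

```text
time: 13.3
eef_pos: [0.5077, -0.0684, 0.1026]
tcp_rot: [[0.906, 0.0, 0.423], [-0.423, -0.001, 0.906], [0.001, -1.0, -0.0]]
ft_force: [0.2, -0.5, -0.1]
opening: 0.0001
```

```bash
python3 -c "
from h import *;look()"
```

```text
t 13.35 [ 0.5072 -0.0687  0.1024] [-1.  -0.5  0.1] tcp ang 68.3
cap [([0.514, -0.044, 0.106], 54.7, 0.69)]
bowl1 [([0.635, -0.184, 0.068], 171.6, 0.91), ([0.674, -0.016, 0.069], -62.0, 0.75), ([0.709, -0.106, 0.068], 233.9, 0.69)]
```

The push force dropped to zero and the cap height reads 0.106, which suggests it snapped up. Checking by picture.

```bash
python3 -c "
from h import *;look('snap')"
```

```text
t 13.5 [ 0.5069 -0.0686  0.1021] [-0.8  0.7 -0.7] tcp ang 68.3
cap [([0.513, -0.046, 0.104], 55.9, 0.86)]
bowl1 [([0.636, -0.184, 0.071], 172.3, 0.93), ([0.673, -0.012, 0.07], -59.5, 0.92), ([0.46, 0.466, 0.118], -1.9, 0.37)]
```

View pics/snap.png

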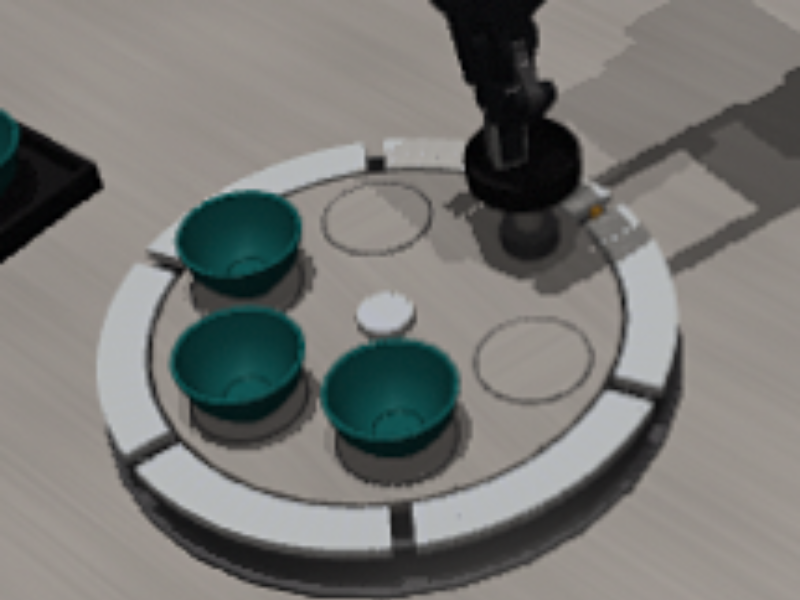

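The brass lug shows in the next slot at (597,210) and the cap is raised, so it has snapped home. Backing off the rim, then lifting straight out and away.

>>> apply_moves(series=[{"tx":-0.1,"ty":-0.1,"tz":0.4,"yaw":0,"gripper":0},{"tx":-0.1,"ty":-1.5,"tz":0.5,"yaw":0,"gripper":0},{"tx":-0.1,"ty":-4,"tz":0.5,"yaw":0,"gripper":0},{"tx":-0.1,"ty":-8,"tz":0.5,"yaw":0,"gripper":0},{"tx":-0.1,"ty":-12,"tz":0.5,"yaw":0,"gripper":0},{"tx":-3,"ty":-14,"tz":5,"yaw":0,"gripper":0},{"tx":-6,"ty":-14,"tz":10,"yaw":0,"gripper":0},{"tx":-9,"ty":-14,"tz":15,"yaw":0,"gripper":0}])

```text
time: 14.6
eef_pos: [0.4897, 0.1072, 0.2441]
tcp_rot: [[0.905, 0.003, 0.425], [-0.425, 0.0, 0.905], [0.003, -1.0, 0.002]]
ft_force: [1.3, 0.9, -0.3]
opening: -0.0001
```

>>> apply_moves(series=[{"tx":-4,"ty":0,"tz":4,"yaw":0,"gripper":0},{"tx":-8,"ty":0,"tz":8,"yaw":0,"gripper":0},{"tx":-11,"ty":0,"tz":11,"yaw":0,"gripper":0},{"tx":-12,"ty":0,"tz":12,"yaw":0,"gripper":0},{"tx":-12,"ty":0,"tz":12,"yaw":0,"gripper":0},{"tx":-12,"ty":0,"tz":12,"yaw":0,"gripper":0}])

```text
time: 15.35
eef_pos: [0.4322, 0.2642, 0.2425]
tcp_rot: [[0.905, 0.001, 0.425], [-0.425, -0.001, 0.905], [0.001, -1.0, -0.0]]
ft_force: [-0.0, 0.1, 0.5]
opening: -0.0005
```

Run:
```python
from h import *
look()
i=camera("top")[:,:,::-1].copy();a=rect("top",i,.042,*C,.2)
b=camera("scene")[:,:,::-1]
cv2.imwrite("pics/final.png",np.hstack([a,cv2.resize(b[100:270,130:345],(400,316))[:400].copy() if 0 else cv2.copyMakeBorder(cv2.resize(b,(400,250)),0,150,0,0,0)]))
for c in("top","scene"):print([(np.round(d["at"],3).tolist(),d["conf"]) for q in("cap","bottle") for d in search_frame(c,q)])
```

```text
t 15.4 [0.4322 0.2641 0.2424] [-0.1  0.2  0.7] tcp ang 10.5
cap [([0.509, -0.051, 0.105], 59.0, 0.9)]
bowl1 [([0.634, -0.182, 0.071], 171.1, 0.92), ([0.71, -0.108, 0.069], 232.7, 0.71), ([0.674, -0.013, 0.07], -60.4, 0.7), ([0.585, -0.05, 0.04], 33.7, 0.25)]
[([0.505, -0.056, 0.1], 0.59), ([0.554, 0.447, 0.139], 0.59)]
[([0.508, -0.052, 0.104], 0.57), ([0.591, -0.053, 0.044], 0.57), ([0.46, 0.465, 0.116], 0.93), ([0.58, 0.466, 0.124], 0.77)]
```

View pics/final.png

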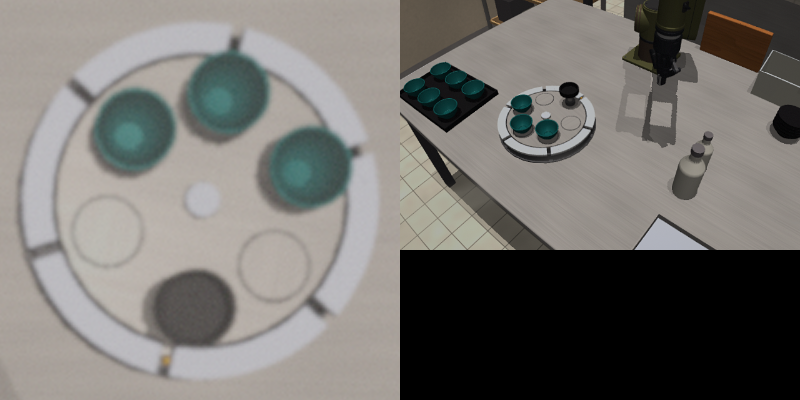

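The brass lug shows in the slot at (166,360), the cap sits at 60° with its floor at 0.10 m, the bowls are standing, and the bottles have not moved.

```bash
python3 -c "
from station import *
print(sign_off())"
```

```text
the job is handed in; nothing more can be done
None
```

The turntable is one hole on, anticlockwise, and the job is handed in. I pressed the cap down about 12 mm, carried it round, then eased off and pushed its rim slowly until the plunger snapped up in the next slot.

**Last checks**
- **Plunger:** the last pictures show the brass lug up in the next slot. The top camera puts the cap at (0.505, -0.056, 0.100) and the scene camera at (0.508, -0.052, 0.104); I expected (0.509, -0.053, 0.100).
- **Surroundings:** the three bowls are still standing on the disc. The bottle is where it was: (0.460, 0.465) now against (0.460, 0.466) at the start.
- **Arm:** it finished clear of everything with no force on the wrist, at about 15.5 s of the 48 s allowed. The highest force reading I saw during the job was about 8 N.

**Disagreements**
- **Network readings:** the bowl angles from the networks scattered by a few degrees around the 60° turn, from about 54° to 66° each in the last look. The top camera also put the cap wrongly while the arm hid it, and in the last look it reported only one bottle. I relied on the pictures and the lug position instead.

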